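Lay the clamp stand down on its padded fork

ROBOT

A 7-joint arm with a two-finger parallel gripper is mounted at the origin on the work surface. World frame = base frame: x ahead of the robot, y to its left, z up, the work surface at z = 0. Lengths are in m, angles in rad, forces in N, time in s.
With the tool pointing down it reaches from about 0.35 to 0.9 m from the base axis. Payload 19.9 kg.
Tool frame: the origin (TCP) lies at the very end of the fingers, on their centre line; the grasp point (between the pads) lies 19 mm behind it; y points along the fingers, x is the direction in which the jaws open and shut, and the axes are right-handed (so a half turn about y gives the same grasp; the last joint's range is limited). The gripper opens to 94 mm and grips with 3 to 60 N. Pads are 16 mm wide; open, the fingers measure 119 mm over their backs; the gripper's body (75 mm by 177 mm) begins 78 mm behind the grasp point.
Start: joints at [-1.204, 0.417, -0.01, 1.614, 0.005, 1.111, -0.053], TCP at [0.248, 0.573, 0.205] pointing down, gripper open.
Joint ranges: [-2.81, 2.81], [-0.39, 2.02], [-1.27, 1.25], [0.06, 2.57], [-1.19, 4.33], [0.19, 2], [-2.82, 2.82]. Speed limits (rad/s): [1.89, 1.89, 2.39, 2.39, 3.01, 3.01, 3.01].

INTERFACE

Orientations are given as a rotation vector (axis times angle).
In Python, from bench import arm gives the robot as it stands.
- The arm moves only by the shell command python3 -m pendant 'ROWS'. ROWS is JSON, a list of rows, each an object of numbers: "claw": the finger opening in cm, from 0 to 9.4; "x", "y", "z": the shift along the world's x, y, z in cm; "yaw": the turn about the world's z in rad. In form: [{"claw": .., "x": .., "y": .., "z": .., "yaw": ..}, ...]. A call has 1 to 12 rows; each row is the pose to reach, as a shift and turn from the pose commanded when the call began; what a row does not reach only later rows make up. A row lasts 1/10 s, in which the tool goes at most 50 mm and 8.59 degrees, less where a joint would pass 70% of its speed; a pose out of reach is approached as far as the arm can. A call with a gripper value outside its range is refused whole. The fingers move at their own pace and stop on an object; the grip force is fixed at half the most. Time passes only in rows, so rows that repeat a pose let the fingers close. It gives the time, the measured TCP pose, the force and the opening at its end, in the units of the state.
- arm.sense(): the state, without advancing time (a new reading comes with each control period).
- arm.get_image(name): name is "side" or "top" or "wrist"; returns a dict with "image" (480x640x3 uint8, red, green, blue), "fx", "fy", "cx", "cy" (pixels), "extrinsics" (4x4, takes a point from world to camera coordinates). Camera axes: x right, y down, z forward; pixel columns grow to the right and rows downward; lengths in m; the calibration is good to about 2 mm. A picture is of the moment at which its call begins. There is no depth.
- arm.sign_off(): hands the job in, once; it reports no verdict.
The state is a dict: "time_s": time; "qpos": joint angles; "qvel": joint speeds; "joint_torque": joint torques, N m; "ee_pos": TCP position; "ee_rot": TCP orientation; "force": force on the tool from outside, world axes, zero at the start; "moment": the same for the moment, N m; "grip_width": finger opening in m.
Only numpy, scipy, OpenCV 4.12 (cv2) and the standard library are available. Lean on these libraries where they do the work, as an engineer would, in place of code of your own. Each camera call takes 0.05 s, during which the arm holds its last target.

TASK

With the fingertips, push the rod of the green-based clamp stand so that the stand tips over on the edge of its base, and its rod comes down gently in the blue padded fork, between the orange horns. Tip it where it stands, without gripping, lifting, shoving it along or letting it crash down, then take the hand away. Leave the bottle, the flask and the jar as they are.

Things in the scene. Friction and masses are not known exactly. Their poses are not given: they have to be found in the camera images.
- stand: Loose lab clamp stand, 0.65-0.95 kg, mostly in its green base 120 x 120 x 10 mm; bare rod, 14 mm thick, upright at the middle, top 250 mm above the underside. Origin: centre of underside; z along the rod, +x side facing the fork within 10 degrees. Tipped on its +x bottom edge it falls back if let go before 75 degrees of tilt; past about 77 it drops the last few on to the fork (lies at about 86).
- stand_top (a point): Centre of the top end of the stand's rod (red end), 250 mm from the underside of the base.
- stand_edge (a point): Middle of the bottom edge of the base on its +x side, 60 mm from the base's centre: the edge nearest the fork, on which the stand is to tip. Nothing but friction holds the base.
- rest: Fixed blue fork; black rubber pad 24 (x) x 136 (y) mm, its top 64 mm above the bench; at each end an orange horn, 14 mm thick, centres at y = +-66 mm, tops at 96 mm; foot 60 x 150 x 8 mm. Origin: centre of underside. x points level away from the stand, whose centre starts 195 to 235 mm off on the -x side, up to 15 mm off in y.
- amber: Bystander: capped amber glass bottle, 64 mm in diameter, 160 mm tall, loose. Origin: centre of the underside.
- flask: Bystander: conical glass flask, 72 mm in diameter at the foot, 122 mm tall, loose. Origin: centre of the underside.
- jar: Bystander: white jar with grey lid, 68 mm in diameter, 85 mm tall, loose. Origin: centre of the underside.
Mind the look-alikes: they are no part of the job. There is more than one size of the stand; the job needs the smallest.

How it is judged:
At the end, for the whole second after the job is handed in: Stand at rest on the base edge nearest the fork (edge at least 70 mm before it, under 15 mm high), rod on the pad, 81 to 90 degrees from upright, rod top 20 to 160 mm beyond the fork and within 90 mm of its centre line; bottle, flask and jar upright (8 degrees), within 20 mm of their places (contact force between stand and rest above 0.1 N and angle between stand's own z axis and vertical between 1.42 and 1.57 rad and y of stand_top in the frame of rest between -0.09 and 0.09 m and x of stand_top in the frame of rest between 0.02 and 0.16 m and x of stand_edge in the frame of rest below -0.07 m and height (world z) of stand_edge below 0.015 m and linear speed of stand below 0.02 m/s and angular speed of stand below 0.1 rad/s and distance of each of amber, flask, jar from where it was at the start of the episode below 0.02 m and angle between each of amber, flask, jar's own z axis and vertical below 0.15 rad); the robot touches nothing.
It fails at once if the stand falls or is thrown down (turns faster than 2.2 rad/s) (angular speed of stand above 2.2 rad/s).
It fails at once if the stand is lifted: the base edge nearest the fork rises more than 25 mm (height (world z) of stand_edge above 0.025 m).
It fails at once if the stand is shoved or carried: the base edge nearest the fork moves more than 50 mm (distance of stand_edge from where it was at the start of the episode above 0.05 m).
It fails at once if the stand is gripped or pressed hard (more than 25 N from the fingers) (contact force between the fingers and stand above 25 N).
It fails at once if the bottle, the flask or the jar is moved more than 20 mm or tipped (distance of any of amber, flask, jar from where it was at the start of the episode above 0.02 m or angle between any of amber, flask, jar's own z axis and vertical above 0.3 rad).
It also fails if it takes over 48 s, if anything falls off the work surface, if the arm or the gripper's body presses on something with over 40 N, if the wrist force passes 120 N, or if a joint passes its speed limit or range.

## Working session

There is one attempt and no reset: what is moved stays moved. The work goes in short steps, Python scripts to look and compute and a shell command to move; the robot and the scene stay as the last step left them, time stands still between calls to the robot, and variables do not carry over. Pictures are saved under pics/ and viewed, and the job is handed in when it is done.

```bash
mkdir -p pics; ls; python3 - <<'E'
from bench import arm
import cv2,numpy as np
s=arm.sense()
print(s['time_s'],s['ee_pos'],s['ee_rot'],s['force'],s['grip_width'])
for n in ["side","top"]:
    d=arm.get_image(n); cv2.imwrite(f"pics/{n}0.png",d["image"][:,:,::-1])
    E=d["extrinsics"]; print(n,d["fx"],d["cx"],d["cy"],np.round(E,3).tolist(), (-E[:3,:3].T@E[:3,3]).round(3))
E
```

```text
pics
0.0 [0.24831188 0.57315147 0.20483009] [-1.37607968 -0.9022834   0.90386931] [-0.97251721  0.13337296 -0.30071067] 0.09396664928933625
side 487.1707701878307 326.96634249942315 225.06023881814727 [[0.998, -0.066, 0.018, -0.546], [-0.019, -0.533, -0.846, 0.118], [0.065, 0.844, -0.533, 0.979], [0.0, 0.0, 0.0, 1.0]] [ 0.483 -0.799  0.632]
top 566.7140656767888 312.64557111466337 238.31184761262122 [[-0.113, -0.994, 0.001, -0.015], [-0.973, 0.111, -0.202, 0.563], [0.2, -0.024, -0.979, 1.288], [0.0, 0.0, 0.0, 1.0]] [ 0.288 -0.047  1.375]
```

View pics/side0.png

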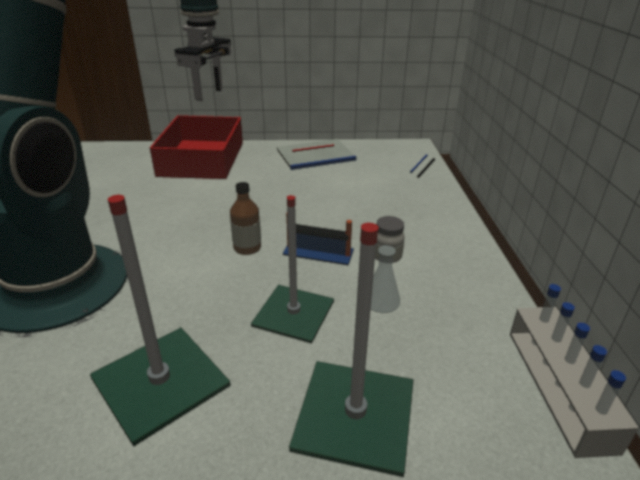

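View pics/top0.png

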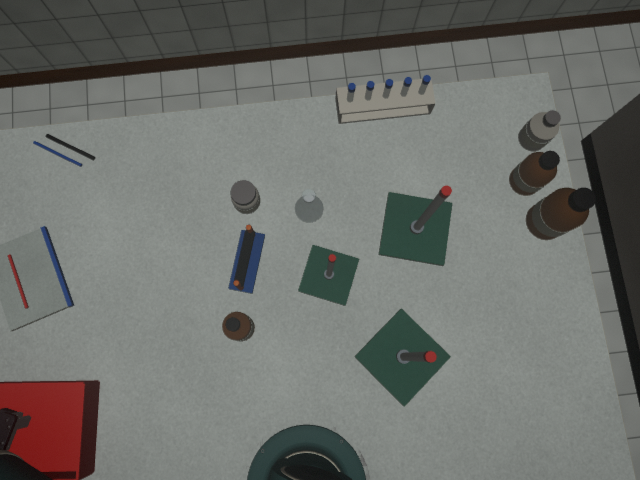

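Candidates for the stand in the top view: (329,274), (416,229) and (403,357). The one at (329,274) has the smallest base, and it sits beside the fork at (246,261). I'll check its size and take an enlarged crop.

```bash
cat > h.py <<'E'
from bench import arm
import cv2,numpy as np
def ray(d,u,v):
    E=d["extrinsics"];R=E[:3,:3];c=-R.T@E[:3,3]
    r=R.T@np.array([(u-d["cx"])/d["fx"],(v-d["cy"])/d["fy"],1]);return c,r
def onz(d,u,v,z):
    c,r=ray(d,u,v);return c+r*(z-c[2])/r[2]
def tri(d1,p1,d2,p2):
    A=[];b=[]
    M=np.zeros((3,3));q=np.zeros(3)
    for d,p in((d1,p1),(d2,p2)):
        c,r=ray(d,*p);r=r/np.linalg.norm(r);P=np.eye(3)-np.outer(r,r);M+=P;q+=P@c
    return np.linalg.solve(M,q)
def proj(d,X):
    p=d["extrinsics"][:3,:3]@X+d["extrinsics"][:3,3];return d["fx"]*p[0]/p[2]+d["cx"],d["fy"]*p[1]/p[2]+d["cy"]
def masks(im):
    h=cv2.cvtColor(im,cv2.COLOR_RGB2HSV);H,S,V=cv2.split(h)
    return {"green":((H>60)&(H<90)&(S>90)&(V>30)),"red":((H<6)|(H>174))&(S>150)&(V>90),"blue":(H>105)&(H<125)&(S>120)&(V>40),"orange":(H>=5)&(H<15)&(S>130)&(V>80)}
E
python3 - <<'E'
from h import *
ds={n:arm.get_image(n) for n in("top","side")}
for n,d in ds.items():
    for k,m in masks(d["image"]).items():
        cs,_=cv2.findContours(m.astype(np.uint8),cv2.RETR_EXTERNAL,cv2.CHAIN_APPROX_NONE)
        for c in cs:
            a=cv2.contourArea(c)
            if a<15: continue
            r=cv2.minAreaRect(c); print(n,k,a,np.round(r[0],1),np.round(r[1],1),round(r[2],1), end=' ')
            if k in("green","blue") and n=="top":
                z=.01 if k=="green" else .008
                w=np.array([onz(d,*p,z)[:2] for p in cv2.boxPoints(r)]);print(w.round(3).tolist(),"ctr",w.mean(0).round(4),end='')
            print()
im=ds["top"]["image"][190:350,200:400,::-1];cv2.imwrite("pics/crop.png",cv2.resize(im,None,fx=4,fy=4,interpolation=cv2.INTER_CUBIC)[:600])
im=ds["side"]["image"][170:350,220:420,::-1];cv2.imwrite("pics/crop2.png",cv2.resize(im,None,fx=3,fy=3,interpolation=cv2.INTER_CUBIC))
E
```

```text
top red 5809.5 [ 42.  430.5] [97. 84.] 90.0 
top red 77.5 [430. 356.] [10. 10.] 0.0 
top red 85.0 [ 17.4 280.6] [54.4  2.2] 71.6 
top red 27.0 [332. 257.] [6. 6.] 0.0 
top red 59.0 [445.8 190.4] [8.9 8.9] 26.6 
top blue 490.0 [253.3 262.3] [ 9.7 59.6] 12.8 [[0.459, 0.104], [0.599, 0.059], [0.591, 0.036], [0.452, 0.082]] ctr [0.5252 0.0703]
top blue 101.5 [236.5 259.3] [ 8.2 59.4] 6.9 [[0.468, 0.135], [0.612, 0.105], [0.607, 0.086], [0.463, 0.116]] ctr [0.5375 0.1105]
top blue 243.0 [ 56.1 266. ] [82.9  3.9] 70.7 [[0.671, 0.585], [0.673, 0.576], [0.472, 0.514], [0.47, 0.523]] ctr [0.5714 0.5494]
top blue 66.0 [ 57.4 153.2] [51.9  1.8] 26.6 [[0.896, 0.598], [0.9, 0.596], [0.825, 0.48], [0.821, 0.483]] ctr [0.8605 0.5393]
top blue 28.0 [351.5  86. ] [6. 5.] 90.0 [[0.968, -0.222], [0.967, -0.234], [0.95, -0.232], [0.951, -0.219]] ctr [ 0.959  -0.2269]
top blue 28.5 [370.3  84.3] [6.4 5.7] 45.0 [[0.96, -0.265], [0.97, -0.277], [0.956, -0.287], [0.946, -0.275]] ctr [ 0.9584 -0.2762]
top blue 28.5 [389.3  82.3] [6.4 5.7] 45.0 [[0.96, -0.315], [0.97, -0.327], [0.956, -0.337], [0.946, -0.325]
[... 596 characters left out ...]
06.] [ 6. 14.] 0.0 
side green 25.0 [  2. 140.] [ 4. 16.] 0.0 
side green 54.0 [  4.5 124.5] [17.  9.] 90.0 
side green 163.5 [ 16.2 113.5] [14.5 32.2] 87.4 
side green 58.0 [ 5.5 59.5] [23. 11.] 90.0 
side green 117.5 [ 5.  31.2] [13.2 38.5] 7.6 
side green 53.5 [7.5 8. ] [16. 15.] 90.0 
side red 92.0 [369.5 227.5] [ 7. 15.] 90.0 
side red 63.0 [116. 199.] [ 6. 14.] 90.0 
side red 428.5 [210.8 141.4] [23.6 69.6] 68.6 
side blue 152.5 [616.5 378.5] [14.8 14.8] 26.6 
side blue 125.5 [599.5 352.5] [13. 13.] 90.0 
side blue 106.5 [581.7 329.1] [12.1 12.1] 26.6 
side blue 85.0 [568.  308.5] [11. 10.] 90.0 
side blue 70.0 [554.5 290. ] [10.  9.] 90.0 
side blue 338.5 [322.4 255.1] [52.1  7.9] 9.5
```

View pics/crop.png

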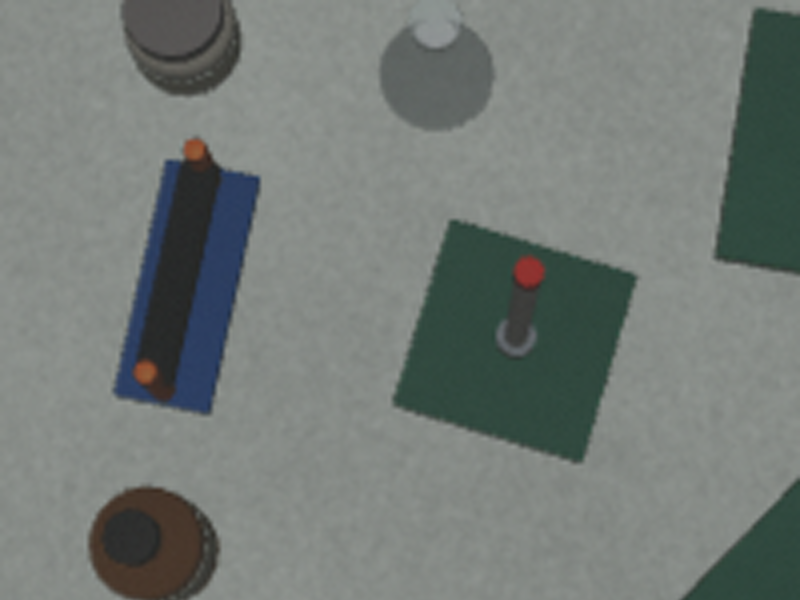

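View pics/crop2.png

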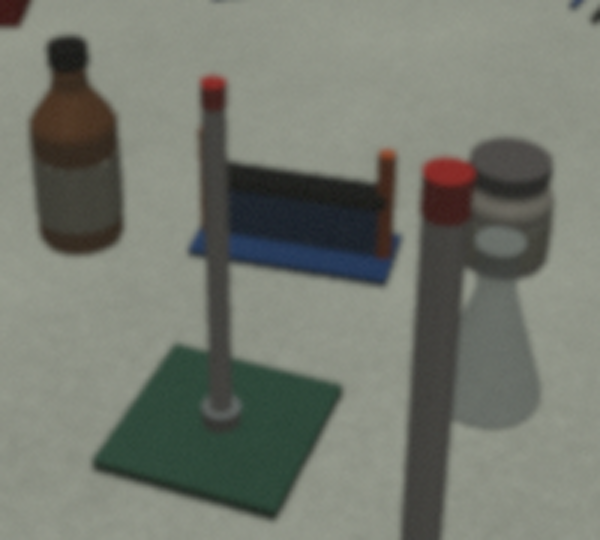

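The crop confirms it. The target stand's base corners in the crop are at (452,220), (636,274), (582,462) and (394,404), with the red end at (530,271). The fork foot corners are at (166,160), (260,177), (210,413) and (115,395). I'll measure these next.

```bash
python3 - <<'E'
from h import *
from scipy.spatial.transform import Rotation as R
d=arm.get_image("top")
f=lambda p,z:onz(d,p[0]/4+200-.4,p[1]/4+190-.4,z)[:2]
B=np.array([f(p,.01) for p in((452,220),(636,274),(582,462),(394,404))])
F=np.array([f(p,.008) for p in((166,160),(260,177),(210,413),(115,395))])
for n,Q in(("base",B),("fork",F)):
    print(n,Q.round(4).tolist(),"c",Q.mean(0).round(4),"sides",np.linalg.norm(Q-np.roll(Q,-1,0),axis=1).round(4))
print("top",f((530,271),.25),"horns",f((195,149),.096),f((146,372),.096))
print("amber cap",f((132,537),.16),"flask",f((437,75),0),"jar top",f((172,12),.085))
ex=(B[0]+B[3]-B[1]-B[2]);ex/=np.linalg.norm(ex);print("stand x",ex,np.degrees(np.arctan2(ex[1],ex[0])))
fx=(F[0]+F[3]-F[1]-F[2]);fx/=np.linalg.norm(fx);print("fork x",fx,np.degrees(np.arctan2(fx[1],fx[0])))
h=f((146,372),.096)-f((195,149),.096);print("horn dir",np.degrees(np.arctan2(h[1],h[0])), np.linalg.norm(h))
v=F.mean(0)-B.mean(0);print("dist",v@fx, v@np.array([-fx[1],fx[0]]))
s=arm.sense();print(R.from_rotvec(s['ee_rot']).as_matrix().round(3))
E
```

```text
base [[0.5515, -0.0783], [0.5054, -0.1861], [0.3956, -0.1391], [0.4431, -0.0307]] c [ 0.4739 -0.1086] sides [0.1172 0.1194 0.1183 0.1184]
fork [[0.6094, 0.0929], [0.5921, 0.0362], [0.4505, 0.0803], [0.4679, 0.1363]] c [0.53   0.0864] sides [0.0592 0.1483 0.0587 0.1481]
top [ 0.47473558 -0.10885681] horns [0.5933088  0.06663386] [0.46732679 0.10598983]
amber cap [0.37148892 0.1133151 ] flask [ 0.64640075 -0.07969856] jar top [0.68014722 0.07358551]
stand x [0.39722504 0.91772124] 66.59518347628978
fork x [0.29366259 0.95590914] 72.92264233069574
horn dir 162.65153114204637 0.13198620698459454
dist 0.20285718321222776 0.0036630816358176298
[[ 0.398 -0.    -0.918]
 [ 0.918 -0.001  0.398]
 [-0.001 -1.    -0.   ]]
```

```bash
python3 - <<'E'
from h import *
t=arm.get_image("top");s=arm.get_image("side")
print(tri(t,(430,356),s,(117,202)),tri(t,(446,190),s,(369.5,230)),tri(t,(332,257.5),s,(291,200)))
print(tri(t,(233,324),s,(242,187)), tri(t,(309,196),s,(390,232)))
E
```

```text
[ 0.26278347 -0.25825399  0.32945525] [ 0.56698512 -0.33683192  0.33145479] [ 0.47631155 -0.10883935  0.24448635]
[0.37271371 0.11364602 0.15280586] [ 0.64292703 -0.07995143  0.15767418]
```

```bash
python3 -m pendant '[{"claw":0,"x":0,"y":0,"z":5},{"claw":0,"x":0,"y":0,"z":10},{"claw":0,"x":0,"y":-4,"z":15},{"claw":0,"x":1,"y":-8,"z":19},{"claw":0,"x":2,"y":-12,"z":20,"yaw":0.15},{"claw":0,"x":4,"y":-16,"z":20,"yaw":0.3}]'
```

```text
schema error: expected keys claw, x, y, z, yaw
```

```bash
python3 -m pendant '[{"claw":0,"x":0,"y":0,"z":4,"yaw":0},{"claw":0,"x":0,"y":0,"z":8,"yaw":0},{"claw":0,"x":0,"y":-3,"z":12,"yaw":0},{"claw":0,"x":1,"y":-6,"z":16,"yaw":-0.14},{"claw":0,"x":2,"y":-10,"z":19,"yaw":-0.28},{"claw":0,"x":4,"y":-14,"z":20,"yaw":-0.42},{"claw":0,"x":6,"y":-18,"z":20,"yaw":-0.56},{"claw":0,"x":8,"y":-22,"z":20,"yaw":-0.7},{"claw":0,"x":9,"y":-26,"z":20,"yaw":-0.84},{"claw":0,"x":10,"y":-30,"z":20,"yaw":-0.98},{"claw":0,"x":11,"y":-34,"z":20,"yaw":-1.12},{"claw":0,"x":12,"y":-38,"z":20,"yaw":-1.12}]'
```

```text
time_s: 1.55
ee_pos: [0.3685, 0.1917, 0.4055]
ee_rot: [-1.57, -0.029, 0.028]
force: [1.5, 0.9, -0.2]
grip_width: 0.0021
```

```bash
python3 -m pendant '[{"claw":0,"x":1,"y":-4,"z":0,"yaw":-0.1},{"claw":0,"x":2,"y":-8,"z":0,"yaw":-0.2},{"claw":0,"x":3,"y":-12,"z":0,"yaw":-0.3},{"claw":0,"x":4,"y":-16,"z":0,"yaw":-0.45},{"claw":0,"x":5,"y":-20,"z":0,"yaw":-0.45},{"claw":0,"x":6,"y":-24,"z":0,"yaw":-0.45},{"claw":0,"x":7,"y":-28,"z":0,"yaw":-0.45},{"claw":0,"x":8,"y":-32,"z":0,"yaw":-0.45},{"claw":0,"x":8.5,"y":-35,"z":0,"yaw":-0.45},{"claw":0,"x":8.5,"y":-35.5,"z":0,"yaw":-0.45},{"claw":0,"x":8.5,"y":-35.5,"z":0,"yaw":-0.45}]'
```

```text
time_s: 2.65
ee_pos: [0.4532, -0.1621, 0.4053]
ee_rot: [-1.547, 0.322, -0.321]
force: [-0.1, 0.3, -0.0]
grip_width: 0.0004
```

```bash
python3 - <<'E'
from h import *
from scipy.spatial.transform import Rotation as R
s=arm.sense();print(s['time_s'],s['ee_pos'],s['qpos'].round(2),s['force'].round(2));print(R.from_rotvec(s['ee_rot']).as_matrix().round(3))
for n in("top","side"):
    cv2.imwrite(f"pics/{n}1.png",arm.get_image(n)["image"][:,:,::-1])
c=np.array([.4739,-.1086]);ex=np.array([.397,.918]);v=s['ee_pos'][:2]-c;print(v@ex, v@np.array([-ex[1],ex[0]]))
E
```

```text
2.65 [ 0.45324875 -0.16207163  0.40529801] [-0.54  0.01  0.83  1.68 -0.01  1.46 -0.11] [-0.09  0.28 -0.04]
[[ 0.917 -0.001  0.398]
 [-0.398 -0.     0.917]
 [-0.    -1.    -0.   ]]
-0.057285498832165285 -0.0022703916559879277
```

View pics/side1.png

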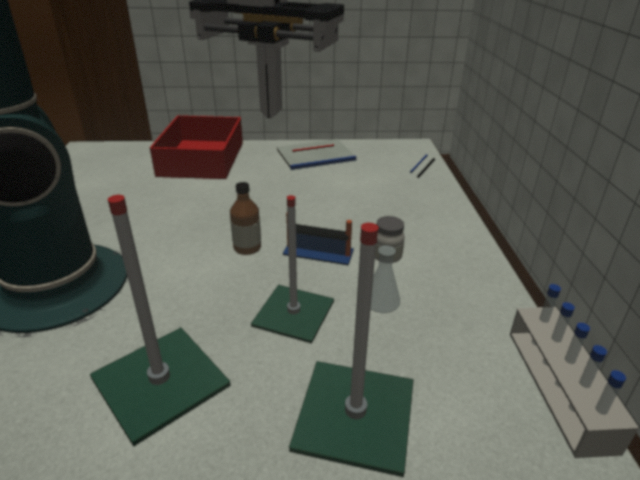

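View pics/top1.png

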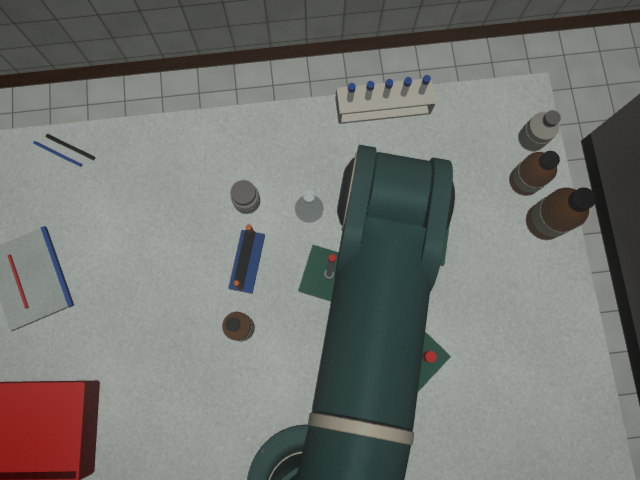

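Side view: the closed fingers at (269,90) are above and behind the rod, and nothing has moved. I'm going down behind the rod.

```bash
python3 -m pendant '[{"claw":0,"x":-0.2,"y":0.1,"z":-4,"yaw":0},{"claw":0,"x":-0.2,"y":0.1,"z":-8,"yaw":0},{"claw":0,"x":-0.2,"y":0.1,"z":-12,"yaw":0},{"claw":0,"x":-0.2,"y":0.1,"z":-15,"yaw":0},{"claw":0,"x":-0.2,"y":0.1,"z":-17,"yaw":0},{"claw":0,"x":-0.2,"y":0.1,"z":-17.7,"yaw":0},{"claw":0,"x":-0.2,"y":0.1,"z":-17.7,"yaw":0},{"claw":0,"x":-0.2,"y":0.1,"z":-17.7,"yaw":0}]'
cat > g.py <<'E'
from h import *
C=np.array([.4745,-.1087]);ex=np.array([.397,.918]);ey=np.array([-.918,.397])
def look(tag):
    s=arm.sense();v=s['ee_pos'][:2]-C
    print("t",s['time_s'],"tcp",s['ee_pos'].round(4),"u,v",(v@ex).round(4),(v@ey).round(4),"F",s['force'].round(2),"q",s['qpos'].round(2))
    d=arm.get_image("side");cv2.imwrite(f"pics/s_{tag}.png",cv2.resize(d["image"][100:370,140:500,::-1],None,fx=2.2,fy=2.2))
E
python3 -c "
from g import *;look('a')"
```

```text
time_s: 3.55
ee_pos: [0.452, -0.1602, 0.2294]
ee_rot: [-1.547, 0.319, -0.32]
force: [-0.7, 0.5, -0.7]
grip_width: 0.0007
t 3.55 tcp [ 0.452  -0.1602  0.2294] u,v -0.0562 0.0002 F [-0.68  0.52 -0.65] q [-0.48  0.17  0.84  1.96 -0.14  1.08  0.02]
```

View pics/s_a.png

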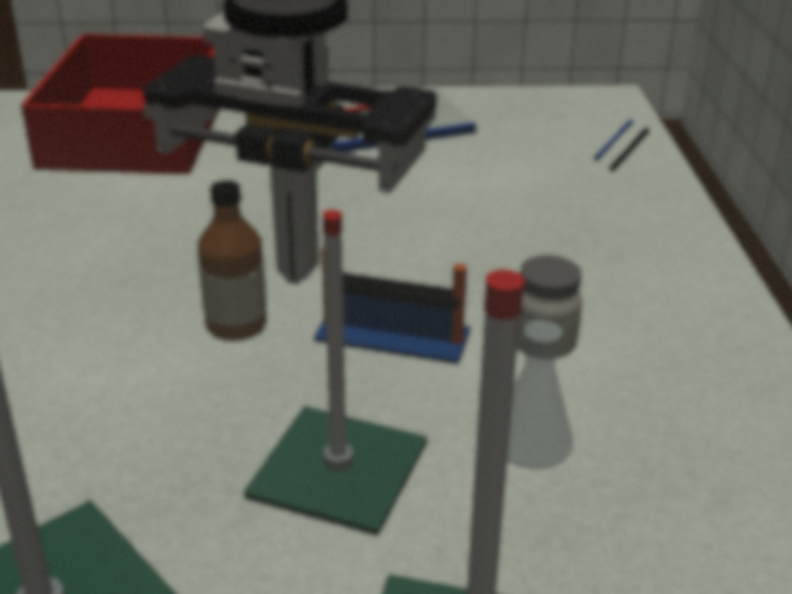

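```bash
python3 -c "
from g import *
d=arm.get_image('side');u,v=proj(d,np.array([.452,-.1602,.2294]));print(u,v,(u-140)*2.2,(v-100)*2.2)
u,v=proj(d,np.array([.4745,-.1087,.2294]));print(u,v,(u-140)*2.2,(v-100)*2.2)
t=arm.get_image('top');cv2.imwrite('pics/t_a.png',cv2.resize(t['image'][150:370,200:460,::-1],None,fx=2.5,fy=2.5))"
```

```text
274.92043765942606 225.21301314361023 296.82496285073734 275.46862891594253
289.5217350051387 208.1502859880461 328.9478170113051 237.93062917370145
```

View pics/t_a.png

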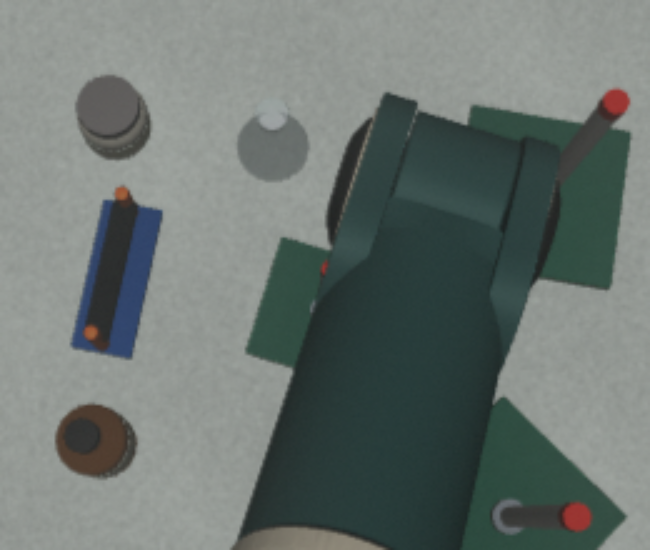

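```bash
python3 -m pendant '[{"claw":0,"x":0.4,"y":0.92,"z":0,"yaw":0},{"claw":0,"x":0.8,"y":1.84,"z":0,"yaw":0},{"claw":0,"x":1.2,"y":2.75,"z":0,"yaw":0},{"claw":0,"x":1.35,"y":3.12,"z":0,"yaw":0},{"claw":0,"x":1.45,"y":3.3,"z":0,"yaw":0},{"claw":0,"x":1.5,"y":3.5,"z":0,"yaw":0},{"claw":0,"x":1.6,"y":3.7,"z":0,"yaw":0},{"claw":0,"x":1.6,"y":3.7,"z":0,"yaw":0}]'; python3 -c "
from g import *;look('b')"
```

```text
time_s: 4.5
ee_pos: [0.4675, -0.1234, 0.2284]
ee_rot: [-1.547, 0.32, -0.32]
force: [0.3, -0.7, -0.1]
grip_width: 0.0006
t 4.5 tcp [ 0.4675 -0.1234  0.2284] u,v -0.0163 0.0006 F [ 0.32 -0.73 -0.08] q [-0.53  0.18  0.82  1.95 -0.15  1.08 -0.06]
```

View pics/s_b.png

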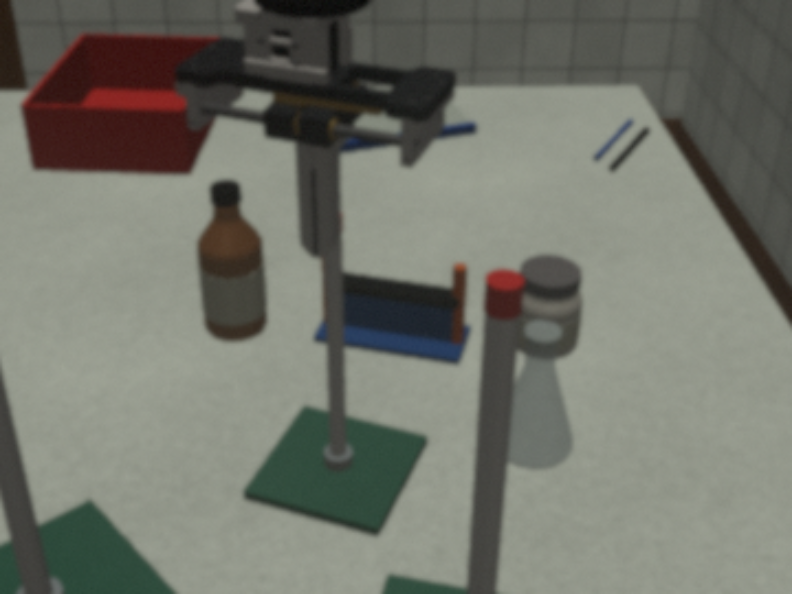

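```bash
python3 -m pendant '[{"claw":0,"x":0.1,"y":0.23,"z":0,"yaw":0},{"claw":0,"x":0.24,"y":0.55,"z":0.1,"yaw":0},{"claw":0,"x":0.4,"y":0.92,"z":0.2,"yaw":0},{"claw":0,"x":0.64,"y":1.47,"z":0.4,"yaw":0},{"claw":0,"x":0.88,"y":2.02,"z":0.6,"yaw":0},{"claw":0,"x":1.11,"y":2.57,"z":0.8,"yaw":0},{"claw":0,"x":1.35,"y":3.12,"z":0.9,"yaw":0},{"claw":0,"x":1.59,"y":3.67,"z":0.95,"yaw":0},{"claw":0,"x":1.71,"y":3.95,"z":1.0,"yaw":0}]'; python3 -c "
from g import *;look('c')"
```

```text
time_s: 5.45
ee_pos: [0.4848, -0.0834, 0.2385]
ee_rot: [-1.547, 0.32, -0.32]
force: [-0.4, -2.0, 1.4]
grip_width: 0.0006
t 5.45 tcp [ 0.4848 -0.0834  0.2385] u,v 0.0274 0.0006 F [-0.44 -1.99  1.43] q [-0.59  0.18  0.79  1.92 -0.14  1.1  -0.15]
```

View pics/s_c.png

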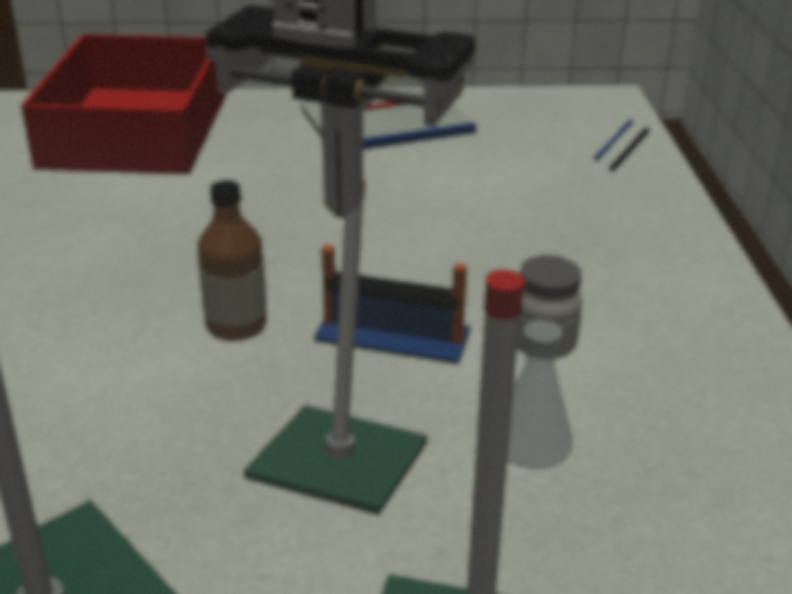

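```bash
python3 -m pendant '[{"claw":0,"x":0.2,"y":0.46,"z":0.05,"yaw":0},{"claw":0,"x":0.48,"y":1.1,"z":0.15,"yaw":0},{"claw":0,"x":0.8,"y":1.84,"z":0.2,"yaw":0},{"claw":0,"x":1.13,"y":2.62,"z":0.25,"yaw":0},{"claw":0,"x":1.47,"y":3.4,"z":0.25,"yaw":0},{"claw":0,"x":1.8,"y":4.15,"z":0.25,"yaw":0},{"claw":0,"x":2.13,"y":4.92,"z":0.2,"yaw":0},{"claw":0,"x":2.45,"y":5.67,"z":0.05,"yaw":0},{"claw":0,"x":2.76,"y":6.4,"z":-0.1,"yaw":0},{"claw":0,"x":3.06,"y":7.08,"z":-0.3,"yaw":0},{"claw":0,"x":3.26,"y":7.53,"z":-0.45,"yaw":0}]'; python3 -c "
from g import *;look('d')"
```

```text
time_s: 6.6
ee_pos: [0.5175, -0.0079, 0.2338]
ee_rot: [-1.547, 0.32, -0.32]
force: [-0.7, -0.6, 2.5]
grip_width: 0.0006
t 6.6 tcp [ 0.5175 -0.0079  0.2338] u,v 0.1096 0.0005 F [-0.65 -0.56  2.45] q [-0.68  0.24  0.74  1.86 -0.18  1.1  -0.27]
```

View pics/s_d.png

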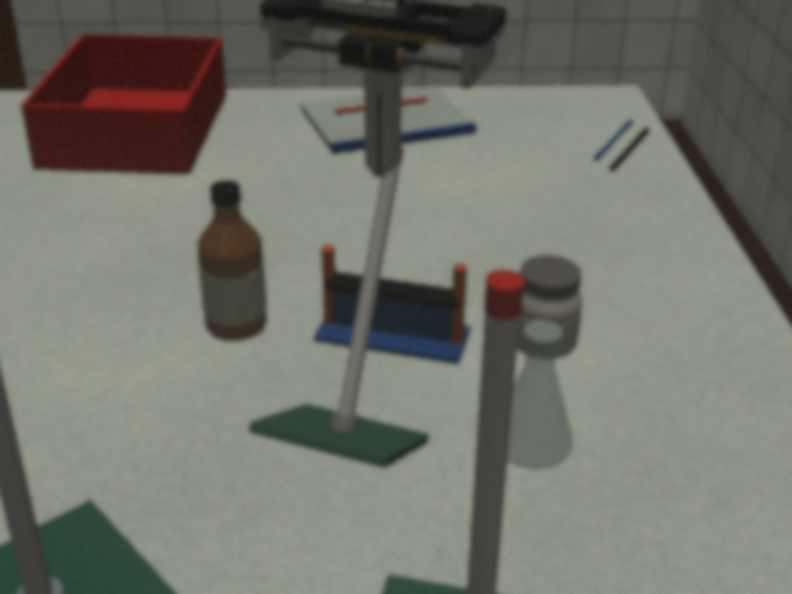

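```bash
python3 -m pendant '[{"claw":0,"x":0.17,"y":0.39,"z":-0.05,"yaw":0},{"claw":0,"x":0.42,"y":0.97,"z":-0.2,"yaw":0},{"claw":0,"x":0.7,"y":1.6,"z":-0.4,"yaw":0},{"claw":0,"x":0.98,"y":2.26,"z":-0.65,"yaw":0},{"claw":0,"x":1.29,"y":2.97,"z":-1.0,"yaw":0},{"claw":0,"x":1.6,"y":3.69,"z":-1.3,"yaw":0},{"claw":0,"x":1.9,"y":4.39,"z":-1.65,"yaw":0},{"claw":0,"x":2.2,"y":5.09,"z":-2.05,"yaw":0},{"claw":0,"x":2.49,"y":5.77,"z":-2.45,"yaw":0},{"claw":0,"x":2.78,"y":6.43,"z":-2.9,"yaw":0},{"claw":0,"x":2.95,"y":6.8,"z":-3.15,"yaw":0},{"claw":0,"x":3.06,"y":7.07,"z":-3.3,"yaw":0}]'; python3 -c "
from g import *;look('e')"
```

```text
time_s: 7.85
ee_pos: [0.5478, 0.0623, 0.2006]
ee_rot: [-1.547, 0.32, -0.32]
force: [-0.6, -1.0, -0.9]
grip_width: 0.0005
t 7.85 tcp [0.5478 0.0623 0.2006] u,v 0.1861 0.0006 F [-0.57 -1.04 -0.89] q [-0.72  0.35  0.69  1.82 -0.25  1.06 -0.35]
```

View pics/s_e.png

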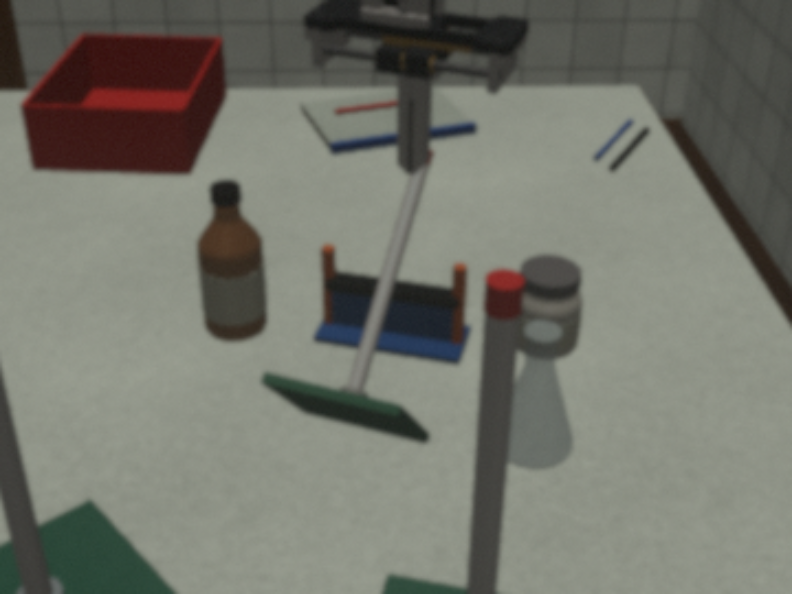

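```bash
python3 -c "
from g import *
d=arm.get_image('side')
for u,z in((.1861,.2006),(.1992,.195),(.171,.163),(.06+.1-.6*0,.14)):
  for v in(0,.005,-.005):
    p=proj(d,np.r_[C+u*ex+v*ey,z]);print(u,z,v,(p[0]-140)*2.2,(p[1]-100)*2.2)
im=cv2.resize(d['image'][155:290,250:370,::-1],None,fx=4.4,fy=4.4,interpolation=cv2.INTER_CUBIC);cv2.imwrite('pics/z.png',im)"
```

```text
0.1861 0.2006 0 412.1850111669773 168.3098160937682
0.1861 0.2006 0.005 406.9376938055271 167.383734331556
0.1861 0.2006 -0.005 417.44737361669166 169.2385531140661
0.1992 0.195 0 416.9014692896492 167.83702458303648
0.1992 0.195 0.005 411.71994600004126 166.92439460101903
0.1992 0.195 -0.005 422.09764333869083 168.75223502673884
0.171 0.163 0 405.803675638686 212.6807742784615
0.171 0.163 0.005 400.60842246318833 211.6993761363134
0.171 0.163 -0.005 411.01370216297653 213.66496314833145
0.16 0.14 0 401.2849572893872 240.37946646486486
0.16 0.14 0.005 396.1145168543062 239.36241823289538
0.16 0.14 -0.005 406.4700482127411 241.39939651191034
```

View pics/z.png

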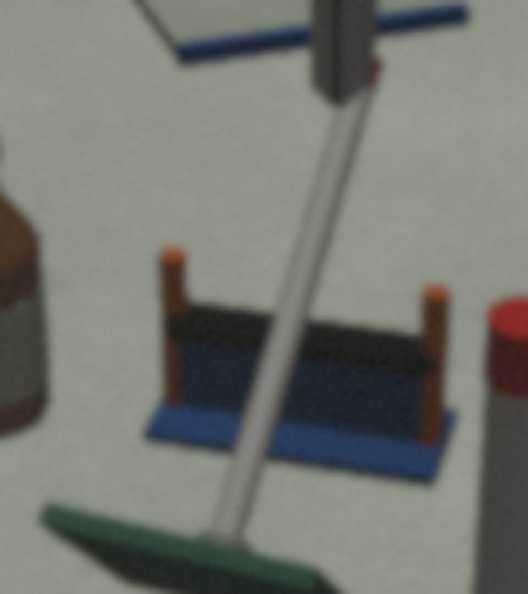

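Tilt is about 50°, and the rod is on the finger's line (predicted 417, seen about 417). I'm continuing to about 70°.

```bash
python3 -m pendant '[{"claw":0,"x":0.14,"y":0.32,"z":-0.25,"yaw":0},{"claw":0,"x":0.36,"y":0.82,"z":-0.65,"yaw":0},{"claw":0,"x":0.58,"y":1.34,"z":-1.07,"yaw":0},{"claw":0,"x":0.8,"y":1.85,"z":-1.53,"yaw":0},{"claw":0,"x":1.06,"y":2.44,"z":-2.1,"yaw":0},{"claw":0,"x":1.3,"y":3.01,"z":-2.65,"yaw":0},{"claw":0,"x":1.54,"y":3.55,"z":-3.25,"yaw":0},{"claw":0,"x":1.77,"y":4.09,"z":-3.85,"yaw":0},{"claw":0,"x":1.99,"y":4.59,"z":-4.5,"yaw":0},{"claw":0,"x":2.17,"y":5.0,"z":-5.05,"yaw":0},{"claw":0,"x":2.3,"y":5.3,"z":-5.5,"yaw":0},{"claw":0,"x":2.4,"y":5.55,"z":-5.8,"yaw":0}]'; python3 -c "
from g import *;look('f')"
```

```text
time_s: 9.15
ee_pos: [0.5717, 0.1177, 0.1425]
ee_rot: [-1.547, 0.32, -0.32]
force: [-0.3, 0.2, 0.0]
grip_width: 0.0005
t 9.15 tcp [0.5717 0.1177 0.1425] u,v 0.2464 0.0006 F [-0.28  0.24  0.  ] q [-0.74  0.48  0.63  1.8  -0.33  0.98 -0.38]
```

View pics/s_f.png

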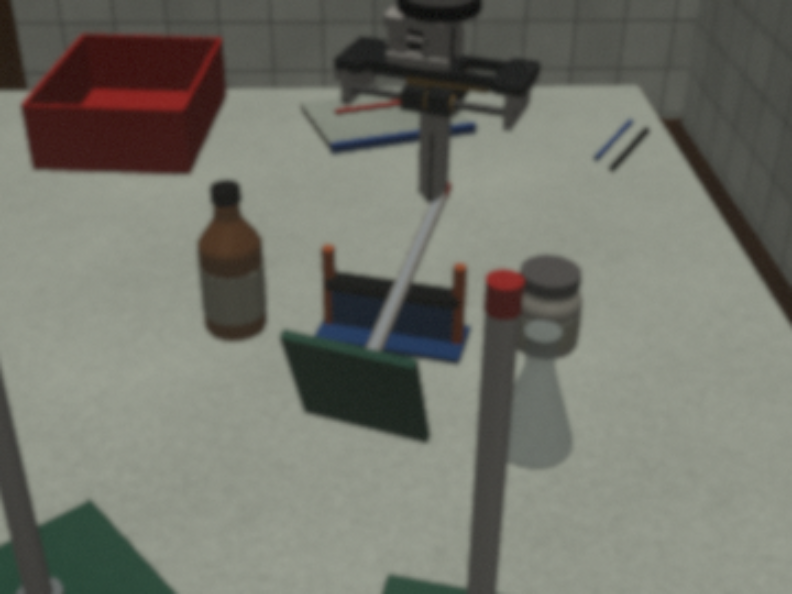

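```bash
python3 -m pendant '[{"claw":0,"x":0.09,"y":0.22,"z":-0.35,"yaw":0},{"claw":0,"x":0.19,"y":0.44,"z":-0.7,"yaw":0},{"claw":0,"x":0.28,"y":0.65,"z":-1.05,"yaw":0},{"claw":0,"x":0.37,"y":0.86,"z":-1.4,"yaw":0},{"claw":0,"x":0.46,"y":1.07,"z":-1.75,"yaw":0},{"claw":0,"x":0.55,"y":1.27,"z":-2.1,"yaw":0},{"claw":0,"x":0.63,"y":1.45,"z":-2.5,"yaw":0},{"claw":0,"x":0.71,"y":1.64,"z":-2.85,"yaw":0},{"claw":0,"x":0.79,"y":1.82,"z":-3.2,"yaw":0},{"claw":0,"x":0.87,"y":2.0,"z":-3.6,"yaw":0},{"claw":0,"x":0.87,"y":2.0,"z":-3.6,"yaw":0}]'; python3 -c "
from g import *;look('g')"
```

```text
time_s: 10.3
ee_pos: [0.5802, 0.1377, 0.1063]
ee_rot: [-1.547, 0.32, -0.319]
force: [-0.3, -0.4, 0.0]
grip_width: 0.0004
t 10.3 tcp [0.5802 0.1377 0.1063] u,v 0.2681 0.0007 F [-0.3  -0.44  0.05] q [-0.73  0.54  0.6   1.79 -0.37  0.92 -0.38]
```

View pics/s_g.png

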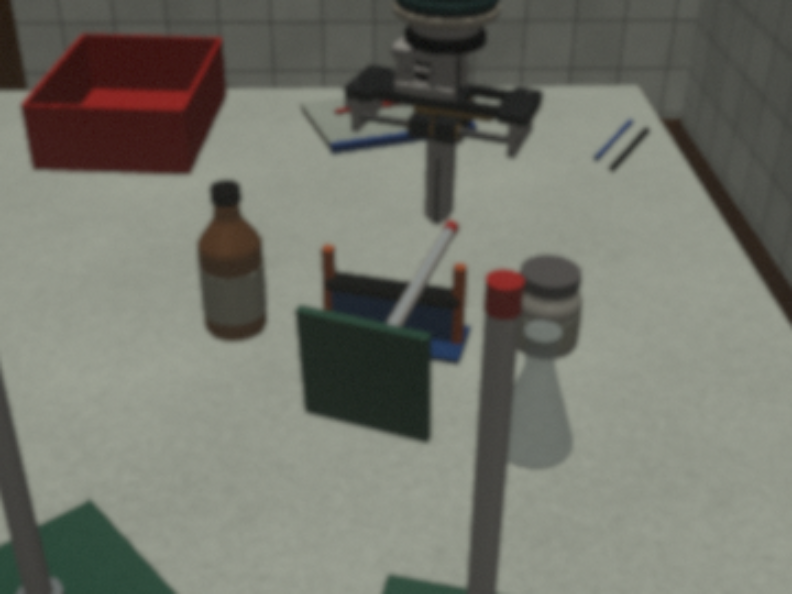

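Crop view: the rod has left the finger and lies on the fork pad between the horns, around (425,280) with the red end at (452,226). I'll retract straight up.

```bash
python3 -m pendant '[{"claw":0,"x":0,"y":0,"z":1,"yaw":0},{"claw":0,"x":0,"y":0,"z":4,"yaw":0},{"claw":0,"x":0,"y":0,"z":8,"yaw":0},{"claw":0,"x":0,"y":0,"z":12,"yaw":0},{"claw":0,"x":0,"y":0,"z":16,"yaw":0},{"claw":0,"x":0,"y":4,"z":20,"yaw":0},{"claw":0,"x":0,"y":8,"z":22,"yaw":0},{"claw":0,"x":0,"y":12,"z":22,"yaw":0},{"claw":0,"x":0,"y":16,"z":22,"yaw":0},{"claw":0,"x":0,"y":20,"z":22,"yaw":0},{"claw":0,"x":0,"y":22,"z":22,"yaw":0},{"claw":0,"x":0,"y":22,"z":22,"yaw":0}]'; python3 - <<'E'
from g import *
look('h')
d=arm.get_image('side');t=arm.get_image('top');cv2.imwrite('pics/t_h.png',t['image'][:,:,::-1])
cv2.imwrite('pics/t_hz.png',cv2.resize(t['image'][170:350,200:400,::-1],None,fx=3,fy=3,interpolation=cv2.INTER_CUBIC))
m=masks(t['image'])['red'];m2=masks(d['image'])['red']
n,l,st,ce=cv2.connectedComponentsWithStats(m.astype(np.uint8));print("top",[(st[i][4],ce[i].round(1)) for i in range(1,n) if 8<st[i][4]<150])
n,l,st,ce=cv2.connectedComponentsWithStats(m2.astype(np.uint8));print("side",[(st[i][4],ce[i].round(1)) for i in range(1,n) if 4<st[i][4]<150])
E
```

```text
time_s: 11.55
ee_pos: [0.5794, 0.3606, 0.327]
ee_rot: [-1.547, 0.317, -0.317]
force: [0.3, -0.7, 0.2]
grip_width: 0.0004
t 11.55 tcp [0.5794 0.3606 0.327 ] u,v 0.4725 0.09 F [ 0.25 -0.71  0.21] q [-1.    0.51  0.62  1.31 -0.29  1.42 -0.8 ]
top [(np.int32(74), array([445.9, 190.2])), (np.int32(23), array([207. , 232.3])), (np.int32(94), array([430.3, 356.3]))]
side [(np.int32(34), array([165.1, 130.1])), (np.int32(5), array([152.4, 145.8])), (np.int32(81), array([115.6, 198.8])), (np.int32(111), array([369.5, 227.5]))]
```

View pics/s_h.png

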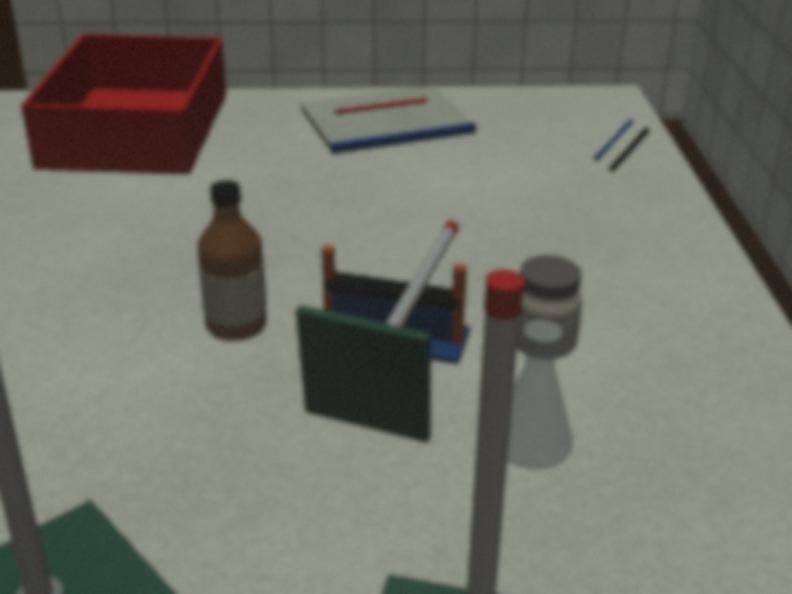

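View pics/t_hz.png

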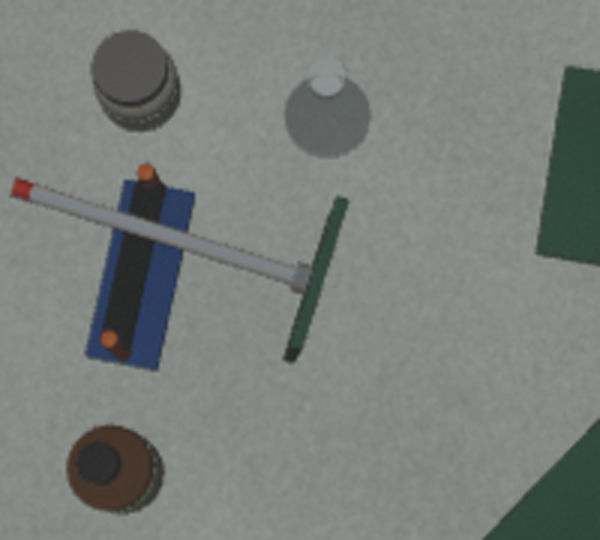

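```bash
python3 - <<'E'
from g import *
t=arm.get_image('top');d=arm.get_image('side')
P=tri(t,(204.5,232.3),d,(140+452/2.2,100+226/2.2));F=np.array([.53,.0864]);fx=np.array([.296,.955]);v=P[:2]-F
print(P,v@fx,v@np.array([-fx[1],fx[0]]), "tilt",np.degrees(np.arccos((P[2]-.06)/.25)))
# bottom corners of base, side view, on bench
a=onz(d,140+306/2.2,100+411/2.2,0);b=onz(d,140+429/2.2,100+440/2.2,0);e=(a+b)[:2]/2
print("edge",e,(e-F)@fx,"moved",np.linalg.norm(e-(C+.06*ex)))
E
```

```text
[0.59804913 0.17159153 0.0776476 ] 0.10150045177551166 -0.03977022245998712 tilt 85.95210126144342
edge [ 0.50321668 -0.05202262] -0.14012146263557965 moved 0.005150639275382975
```

```bash
python3 -c "
from bench import arm;print(arm.sign_off())"
```

```text
the job is handed in; nothing more can be done
None
```

I tipped the smallest green-based stand over on its fork-side edge, pushing the rod with the closed fingertips. Past the balance point it dropped the last few degrees on to the fork, and I took the hand up and away and handed the job in at about 12 s. The sign-off gave no verdict.

My last checks, all measured from the camera images:

| Check | Measured | Needed |
|---|---|---|
| Tilt from upright | about 86° | 81 to 90° |
| Rod top beyond the fork | 101 mm | 20 to 160 mm |
| Rod top off the fork's centre line | 40 mm | within 90 mm |
| Base edge before the fork | 140 mm | at least 70 mm |
| Base edge moved | about 5 mm, close to the measuring error | under 50 mm |

- **Rod and bystanders:** the rod lies on the pad between the horns. The bottle, flask and jar look unmoved in both views; I did not measure their positions again.
- **Forces and speed:** the wrist force readings I took between pushes stayed below about 3 N. I had no way to measure how fast the stand turned in the final drop.

No check failed or disagreed.

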